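# Pack and seat a narrow mixing tile in a porcelain palette case

### The job

Lift the lid of the blue palette case right back until it rests on its stop. One of the two white mixing tiles is narrower than its bay: stand the brass packing strip down in the one gap that is wide enough for it, beside that tile, fully home on the bay floor, and let go of it. Then press that tile down on its sprung bed, gently, until its face is flush with the case walls, and finish still holding it pressed so that I can turn the clips; leave the casts and the petri dish alone.

Things in the scene. Friction and masses are not known exactly. Their poses are not given: they have to be found in the camera images.
- palette: blue palette case, fixed, 100 (x) x 172 (y) x 34 mm without lid (lid adds 38); origin: centre of underside; x away from the robot, y left, z up. Walls (front, back 12 mm thick, sides 8) and the 10 mm wall between the bays end at z = 34 mm. Two bays 76 (x) x 73 (y) mm, centred at y = +41.5 and -41.5 mm, floor at z = 14 mm; in the middle of each a sprung bed 50 x 38 mm carries the tile
- palette_lid (a joint): hinge of the deep blue lid along the far top edge of the case (axis: palette y): 0 shut, 1.92 rad resting on its stop, leaning back. It falls back to the stop by itself past about 1.2 rad and falls shut before that; lid 0.22 kg
- lid_tab (a point): point in the lid's black lift tab, which juts out 32 mm from the middle of the lid's front, 22 mm wide (palette y), 7 mm thick; this point is 22 mm out from the lid's front, on the tab's mid thickness. It swings with the lid
- lid_hinge (a point): middle of the lid's hinge axis, at x = 52, z = 34 mm of the palette
- tile_face (a point): centre of the top face of the narrower white tile, 73 (x) x 59.5 (y) x 12 mm, loose, 0.13 kg, in either bay; axes as palette's. It starts 1 mm off the right wall of its bay, leaving a gap 12.5 mm wide at its left (+y); no other gap exceeds 2 mm. The face starts 6 mm above the case walls; its bed yields at about 3 N, needs about 8.5 N at flush and stops 0.5 mm below flush
- mixing_tile: the narrower tile itself; its origin lies on its underside, 5.75 mm to the left (+y) of its middle
- wide_tile: the other white tile, 73 x 70 mm, fills the other bay, flush and already held by two brass clips; fixed. Origin at the centre of its underside
- strip: brass packing strip standing on the bench to the left of the case: a bar 60 mm long (its x), 10 mm thick (its y), 24 mm high with a tapered foot, and on its middle a grip tab 30 mm long, 8 mm thick, up to z = 46 mm; 0.06 kg. Origin at the centre of its underside
- cast_pink: plaster jaw cast with pink gums, 55 x 65 x 31 mm, loose, behind at the left; origin at the centre of its underside
- cast_old: white plaster jaw cast, 54 x 65 x 31 mm, loose, behind at the right; origin at the centre of its underside
- petri_dish: petri dish, 61 mm across, 12 mm high, loose, right of the case; origin at the centre of its underside

How it is judged (in metres and radians):
On the way, in this order (a step that is already met when the one before it is completed fails the run):
1. the lid rests open on its stop (value of joint palette_lid above 1.8 rad), for 0.3 s.
2. the packing strip stands on the bay floor in the gap beside the narrower tile, let go (x of strip in the frame of tile_face between -0.009 and 0.009 m and y of strip in the frame of tile_face between 0.031 and 0.041 m and z of strip in the frame of palette between 0.012 and 0.0165 m and angle between strip's own z axis and vertical below 0.1 rad and angle between the x axis of strip and the x axis of palette, either way round below 0.12 rad and contact force between the fingers and strip below 0.2 N), for 0.2 s.
At the end, for the whole second after the job is handed in: lid open on its stop (over 1.8 rad); strip untouched, upright on the floor (2.5 mm) of the gap left of the narrower tile, within 9 mm of its middle and 0.12 rad of its line; fingers press that tile with 4 to 40 N, its face level and at most 1.5 mm above or 2 mm below the walls (all of step 2 and value of joint palette_lid above 1.8 rad and z of tile_face in the frame of palette between 0.032 and 0.0355 m and angle between mixing_tile's own z axis and vertical below 0.05 rad and contact force between the fingers and mixing_tile between 4 and 40 N); the arm keeps its last pose, push and grip.
It fails at once if the tile is pressed with more than 40 N (contact force between the fingers and mixing_tile above 40 N).
It fails at once if the pink-gummed plaster cast is moved by more than 2 cm (distance of cast_pink from where it was at the start of the episode above 0.02 m).
It fails at once if the old plaster cast is moved by more than 2 cm (distance of cast_old from where it was at the start of the episode above 0.02 m).
It fails at once if the petri dish is moved by more than 2 cm (distance of petri_dish from where it was at the start of the episode above 0.02 m).
It also fails if it takes over 59 s, if anything falls off the work surface, if the arm or the gripper's body presses on something with over 40 N, if the wrist force passes 120 N, or if a joint passes its speed limit or range.

### The arm

A 6-joint arm with a two-finger parallel gripper is mounted at the origin on a cart in front of the work surface, level with it; the furniture and walls round the work are solid. World frame = base frame: x ahead of the robot, y to its left, z up, the work surface at z = 0. Lengths are in m, angles in degrees, forces in N, time in s.
With the tool pointing down it reaches from about 0.3 to 0.95 m from the base axis. Payload 3.1 kg.
Tool frame: the origin (TCP) lies midway between the tips of the shut fingers; the grasp point (between the pads) lies manip.grip_point_offset behind it (manip.grip_point_offset is the distance from the TCP to the grasp point, in m); z points along the fingers, y is the line along which they close (so a half turn about z gives the same grasp; the last joint's range is limited). The gripper opens to 85 mm and grips with 20 to 120 N. Pads are 22 mm wide; open, the fingers measure 114 mm over their backs; the gripper's body (76 mm by 85 mm) begins 54 mm behind the grasp point. The pads swing forward as they close: fully open they stand 13 mm farther back than shut.
Start: joints at [66.194, 17.653, 93.61, -0, 68.738, -3.994], TCP at [0.212, 0.588, 0.231] pointing down, gripper open.
Joint ranges: [-175.34, 175.34], [-45.06, 112.39], [2.9, 150.54], [-68.45, 248.45], [3.09, 151.38], [-168.51, 168.51]. Speed limits (degrees/s): [159.86, 159.86, 180, 180, 180, 180].

### API

Orientations are given as a 3x3 rotation matrix whose columns are the frame's x, y, z axes.
In Python, from rig import manip gives the robot as it stands.
- The arm moves only by the tool step_arm, never from a script. Its argument "increments" is a list that holds one entry, the list of rows, each a list of 5 numbers: the finger opening in m, from 0 to 0.0854, then the shift along the tool's x, y, z in m, then the turn about the tool's z in degrees. In form: [[[jaw, x, y, z, spin], ...]]. A call has 1 to 10 rows; each row shifts and turns the commanded pose from where the row before left it, along the tool's axes as they then stand; what a row does not reach is not made up. A row lasts 1/10 s, in which the tool goes at most 50 mm and 8.59 degrees, less where a joint would pass 70% of its speed; a pose out of reach is approached as far as the arm can. A call with a gripper value outside its range is refused whole. The fingers move at their own pace and stop on an object; "grip_force" is the grip in N (left out, the last holds). Time passes only in rows, so rows that do not move let the fingers close. It gives the time, the measured TCP pose, the force, the opening and the grip force at its end, in the units of the state.
- manip.observe(): the state, without advancing time (a new reading comes with each control period).
- manip.capture(name): name is "scene" or "side" or "wrist"; returns a dict with "frame" (480x640x3 uint8, blue, green, red), "fx", "fy", "cx", "cy" (pixels), "R" (3x3) and "t" (3): a world point X has camera coordinates R X + t. Camera axes: x right, y down, z forward; pixel columns grow to the right and rows downward; lengths in m; the calibration is good to about 2 mm. A picture is of the moment at which its call begins. There is no depth.
- manip.sign_off(): hands the job in; it is judged then, once.
Trained networks look in a picture, given as the dict that the camera call returned (one of the last four; its "shot" number tells which), for a name from the list of things; names that differ only in an ending like _2 or _b are one class to them, and where a whole thing is asked for, a point or a joint stands for the part that bears it (a point fixed in the world has none). Each returns a list of dicts, best first, with "p" (0 to 1); they miss things now and then, are a little off and sometimes report something else, mostly with a low value. They report only what shows in the picture. A call takes as long as a camera call.
- manip.trace(picture, query): "region" (480x640 bool, what is visible of it) and "location" ([column, row] in pixels, amid what is visible of it).
The state is a dict: "clock": time; "joint_positions": joint angles; "joint_vel": joint speeds; "effort": joint torques, N m; "tcp_pos": TCP position; "orientation": TCP orientation; "wrist_force": force on the tool from outside, world axes, zero at the start; "ft_torque": the same for the moment, N m; "width": finger opening in m; "finger_force": force on a finger pad.
Only numpy, scipy, OpenCV 4.12 (cv2) and the standard library are available. Lean on these libraries where they do the work, as an engineer would, in place of code of your own. Each camera call takes 0.05 s, during which the arm holds its last target. There are 200 camera calls.

## Working session

There is one attempt and no reset: what is moved stays moved. The work goes in short steps, Python scripts to look and compute and a tool call to move; the robot and the scene stay as the last step left them, time stands still between calls to the robot, and variables do not carry over. Pictures are saved under pics/ and viewed, at most 10 in all, crops included, and the job is handed in when it is done.

Besides the shell and the picture viewer there is one more tool, called after ">>>" by a JSON object that holds its "method" and its "body", one argument or row to a line. step_arm: Moves the arm, as the interface text tells. Its arguments: {"type":"object","properties":{"increments":{"type":"array"},"grip_force":{"type":"number"}},"required":["increments"]}

```bash
mkdir -p pics; ls; cat > h.py <<'E'
import numpy as np, cv2
from rig import manip
def tri(obs):
    # obs: list of (cap, (u,v)) -> point, residual px
    A=[];
    for c,(u,v) in obs:
        R=np.array(c["R"]);t=np.array(c["t"])
        P=np.c_[R,t]
        x=(u-c["cx"])/c["fx"];y=(v-c["cy"])/c["fy"]
        A+= [x*P[2]-P[0], y*P[2]-P[1]]
    A=np.array(A); X=np.linalg.lstsq(A[:,:3],-A[:,3],rcond=None)[0]
    return X,[np.round(np.array(proj(c,X))-p,1) for c,p in obs]
def proj(c,X):
    q=np.array(c["R"])@X+np.array(c["t"]); return q[0]/q[2]*c["fx"]+c["cx"], q[1]/q[2]*c["fy"]+c["cy"]
def onz(c,uv,z):
    R=np.array(c["R"]);t=np.array(c["t"]);C=-R.T@t
    d=R.T@np.array([(uv[0]-c["cx"])/c["fx"],(uv[1]-c["cy"])/c["fy"],1]); return C+d*(z-C[2])/d[2]
E
python3 - <<'E'
from h import *
s=manip.observe();print(manip.grip_point_offset,s["tcp_pos"],np.round(s["orientation"],3))
ims=[]
for n in["scene","side","wrist"]:
    c=manip.capture(n);cv2.imwrite(f"pics/{n}0.png",c["frame"])
    C=-np.array(c["R"]).T@np.array(c["t"]);print(n,C.round(3),c["fx"])
    for q in["palette","palette_lid","lid_tab","strip","cast_pink","cast_old","petri_dish"]:
        r=manip.trace(c,q)
        for k in r[:1]:
            ys,xs=np.where(k["region"]);print(q,round(k["p"],2),np.round(k["location"]),len(xs),xs.min(),xs.max(),ys.min(),ys.max())
E
```

```text
pics
0.0187 [0.21154032 0.58725696 0.23007081] [[-0.941  0.339 -0.001]
 [ 0.339  0.941 -0.002]
 [ 0.    -0.002 -1.   ]]
scene [-0.065  0.558  0.547] 483.79556416299226
palette_lid 0.8 [330. 260.] 4430 275 379 226 293
lid_tab 0.94 [326. 254.] 4324 275 378 226 291
strip 0.76 [260. 331.] 373 250 266 309 347
cast_pink 0.93 [215. 268.] 619 200 231 252 277
cast_old 0.87 [356. 212.] 362 343 367 203 221
petri_dish 0.71 [390. 228.] 359 377 402 220 237
side [ 0.435 -0.661  0.629] 472.4221772682512
palette 0.77 [289. 252.] 4638 246 329 210 294
palette_lid 0.64 [288. 249.] 3844 246 318 211 282
lid_tab 0.69 [285. 247.] 3967 245 319 209 282
strip 0.79 [255. 206.] 366 242 268 194 212
cast_pink 0.82 [349. 215.] 477 337 365 201 223
cast_old 0.76 [398. 339.] 1008 379 415 321 356
petri_dish 0.67 [341. 353.] 1097 322 360 338 372
wrist [0.138 0.615 0.374] 345.8834388364896
strip 0.94 [136. 465.] 470 127 147 442 479
```

```bash
python3 - <<'E'
import cv2,numpy as np
a=cv2.imread("pics/scene0.png")[170:370,170:430];b=cv2.imread("pics/side0.png")[170:390,220:440]
o=np.zeros((600,800,3),np.uint8)
a=cv2.resize(a,(400,308),interpolation=cv2.INTER_CUBIC);b=cv2.resize(b,(400,400),interpolation=cv2.INTER_CUBIC)
o[:308,:400]=a;o[:400,400:]=b
w=cv2.resize(cv2.imread("pics/wrist0.png"),(380,285));o[312:597,:380]=w
cv2.imwrite("pics/m0.png",o)
E
```

```text
(no output)
```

View pics/m0.png

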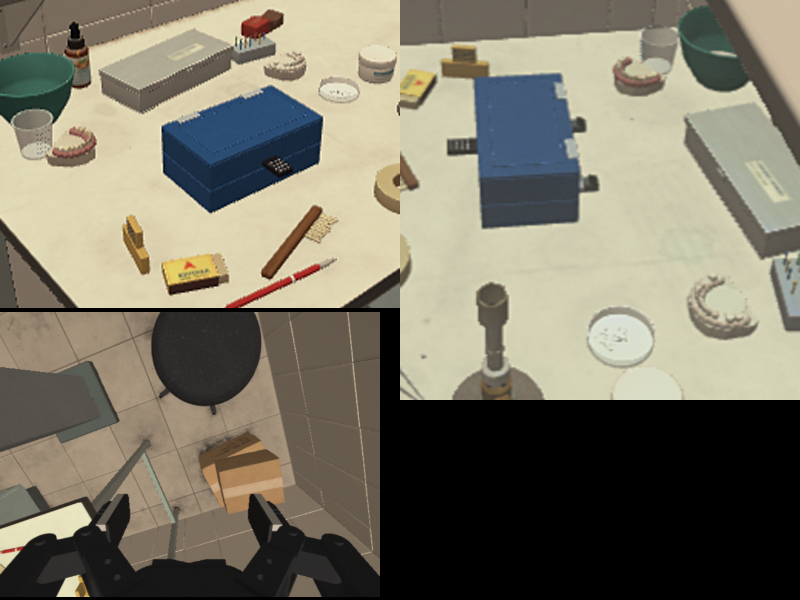

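The picture shows the shut case with its black tab toward the robot. The strip stands to the left of the case and the casts are behind it. Next I'll fit the poses by silhouette.

```bash
cat >> h.py <<'E'
from scipy.optimize import minimize
def boxpts(cx,cy,z0,z1,lx,ly):
    return np.array([[cx+sx*lx/2,cy+sy*ly/2,z] for sx in(-1,1) for sy in(-1,1) for z in(z0,z1)])
def W(p,P):
    c,s=np.cos(p[2]),np.sin(p[2]); P=np.asarray(P,float)
    return np.c_[p[0]+c*P[:,0]-s*P[:,1],p[1]+s*P[:,0]+c*P[:,1],P[:,2]]
def sil(c,p,parts,S=4):
    m=np.zeros((480*S,640*S),np.uint8)
    for P in parts:
        q=np.array([proj(c,X) for X in W(p,P)])
        h=cv2.convexHull(((q+.5)*S).astype(np.float32)).astype(np.int32)
        cv2.fillConvexPoly(m,h,255)
    return cv2.resize(m,(640,480),interpolation=cv2.INTER_AREA)/255.
def fit(views,parts,p0,z=0,dx=.02,da=.2):
    def f(p):
        e=0
        for c,m in views:
            s=sil(c,p,parts); e+=np.abs(s-m).sum()/m.sum()
        return e/len(views)
    sx=np.array([p0,[p0[0]+dx,p0[1],p0[2]],[p0[0],p0[1]+dx,p0[2]],[p0[0],p0[1],p0[2]+da]])
    r=minimize(f,p0,method="Nelder-Mead",options=dict(initial_simplex=sx,maxfev=150,xatol=1e-4,fatol=1e-4))
    return r.x,r.fun
STRIP=[boxpts(0,0,0,.024,.06,.01),boxpts(0,0,.024,.046,.03,.008)]
CASE=[boxpts(0,0,0,.072,.1,.172)]
E
cat > m1.py <<'E'
from h import *
vs=[manip.capture(n) for n in["scene","side"]]
bl=[]
for c in vs:
    h=cv2.cvtColor(c["frame"],cv2.COLOR_BGR2HSV)
    m=cv2.inRange(h,(100,90,20),(125,255,255))
    k=max(range(1,(q:=cv2.connectedComponentsWithStats(m))[0]),key=lambda i:q[2][i,4])
    m=(q[1]==k).astype(np.uint8); m=cv2.morphologyEx(m,cv2.MORPH_CLOSE,np.ones((5,5)))
    print(q[2][k]);bl.append((c,m.astype(float)))
g=onz(vs[0],(328,265),.04);print(g)
for a in(-.5,0,.5):
    print(fit(bl,CASE,[g[0],g[1],a]))
sv=[(c,manip.trace(c,"strip")[0]) for c in vs]
X=tri([(c,k["location"]) for c,k in sv]);print(X)
sv=[(c,k["region"].astype(float)) for c,k in sv]
for a in(-.6,0,.6): print("strip",fit(sv,STRIP,[X[0][0],X[0][1],a],dx=.005))
for q in["lid_tab","cast_pink","cast_old","petri_dish"]:
    try:
        o=[(c,manip.trace(c,q)[0]["location"]) for c in vs];print(q,tri(o))
    except IndexError: print(q,"miss")
E
python3 m1.py
```

```text
[ 275  226  105   82 5377]
[ 261  211   57   57 2628]
[0.50435111 0.05654969 0.04      ]
(array([ 0.51138499,  0.05437587, -0.05223528]), np.float64(0.4014164109903983))
(array([ 0.51107908,  0.05469368, -0.04422534]), np.float64(0.40076142394551323))
(array([ 0.51051995,  0.05376093, -0.04327802]), np.float64(0.40186312735357793))
(array([0.45849668, 0.23995945, 0.01354109]), [array([-1.2, -1. ]), array([-0.8,  0.8])])
strip (array([ 0.45998773,  0.24536282, -0.29725771]), np.float64(0.2166389128927736))
strip (array([ 0.4602713 ,  0.24481595, -0.30427243]), np.float64(0.2149170246576173))
strip (array([ 0.45988842,  0.24528164, -0.29813114]), np.float64(0.21508539066150112))
lid_tab (array([0.51497631, 0.0474563 , 0.05256824]), [array([2.3, 2. ]), array([ 2.1, -2.1])])
cast_pink (array([0.67531059, 0.2032358 , 0.00447296]), [array([1. , 1.2]), array([ 0.8, -1.1])])
cast_old miss
petri_dish (array([ 0.57176573, -0.18654067,  0.00598858]), [array([0.2, 0.1]), array([ 0.2, -0.2])])
```

```bash
sed -i 's/(100,90,20),(125,255,255)/(95,60,15),(130,255,255)/' m1.py; sed -i 's/^sv=\[(c,manip/raise SystemExit\n&/' m1.py; cat > /tmp/x.py <<'E'
exec(open("m1.py").read().split("raise")[0])
p,e=fit(bl,CASE,[.51,.054,-.3])
print(p,e)
for (c,m),n in zip(bl,"ab"):
    f=c["frame"].copy()
    for P in CASE:
        q=np.array([proj(c,X) for X in W(p,P)]).astype(np.float32)
        S=4
    u,v=q.mean(0).astype(int); 
    f=cv2.resize(f[v-75:v+75,u-75:u+75],None,fx=S,fy=S,interpolation=cv2.INTER_CUBIC)[:, :]
    mm=cv2.resize(m[v-75:v+75,u-75:u+75],None,fx=S,fy=S,interpolation=cv2.INTER_NEAREST).astype(np.uint8)
    cv2.drawContours(f,cv2.findContours(mm,0,2)[0],-1,(0,0,255),1)
    cv2.polylines(f,[cv2.convexHull(((q-[u-75,v-75]+.5)*S).astype(np.int32))],True,(0,255,0),1)
    f=f[:,100:500] if n=="a" else f[:,100:500]
    out=f if n=="a" else np.hstack([out,f])
cv2.imwrite("pics/m1.png",out[:600])
E
python3 /tmp/x.py
```

```text
[ 275  226  105   82 5415]
[ 261  211   58   59 2788]
[0.50435111 0.05654969 0.04      ]
(array([ 0.51076988,  0.05402501, -0.04120814]), np.float64(0.347581469496021))
(array([ 0.51074044,  0.05359471, -0.0398232 ]), np.float64(0.3482105705446662))
(array([ 0.51117269,  0.05301375, -0.04104187]), np.float64(0.3482275765938877))
[ 0.51089043  0.05353167 -0.0387275 ] 0.34764436966886775
```

View pics/m1.png

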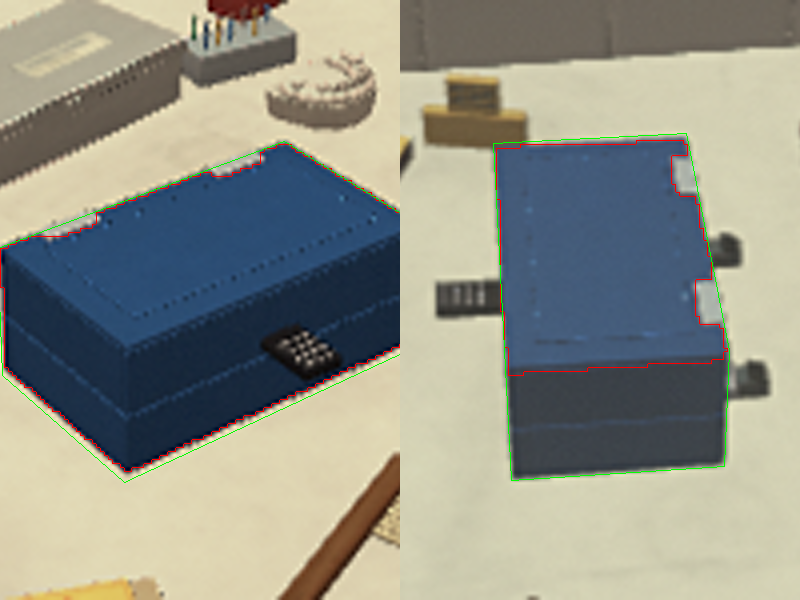

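The red mask misses the shaded flank in the side view, but the green fit sits within about 2 px. I'll refine it with the corner pixels and locate the tab.

```bash
cat > /tmp/y.py <<'E'
from h import *
from scipy.optimize import least_squares
vs=[manip.capture(n) for n in["scene","side"]]
p=[.51089043,.05353167,-.0387275]
off=[]
for c in vs:
    u,v=np.array([proj(c,X) for X in W(p,CASE[0])]).astype(np.float32).mean(0).astype(int); off.append((u-75,v-75))
px=lambda i,x,y:((x+(100 if i==0 else -300))/4-.5+off[i][0], y/4-.5+off[i][1])
# corners (view, crop xy, local)
K=[(0,5,249,(.05,.086,.072)),(0,285,143,(.05,-.086,.072)),(0,127,347,(-.05,.086,.072)),(0,127,471,(-.05,.086,0)),
(1,497,144,(-.05,.086,.072)),(1,688,135,(.05,.086,.072)),(1,726,352,(.05,-.086,.072)),(1,509,363,(-.05,-.086,.072)),(1,513,479,(-.05,-.086,0)),(1,724,465,(.05,-.086,0))]
def r(p):
    return np.concatenate([np.array(proj(vs[i],W(p,[L])[0]))-px(i,x,y) for i,x,y,L in K])
s=least_squares(r,p);print(s.x.round(4),np.degrees(s.x[2]),s.fun.reshape(-1,2).round(1).tolist())
# blind heights check
print("top front-left",tri([(vs[0],px(0,127,347)),(vs[1],px(1,497,144))]))
T=tri([(vs[0],px(0,303,352)),(vs[1],px(1,468,298))]);print("tab",T)
c,sn=np.cos(s.x[2]),np.sin(s.x[2]);d=T[0][:2]-s.x[:2];print("local",c*d[0]+sn*d[1],-sn*d[0]+c*d[1])
# tab tip corners
print(tri([(vs[0],px(0,302,373)),(vs[1],px(1,437,298))])[0])
E
python3 /tmp/y.py
```

```text
[ 0.5113  0.0522 -0.0429] -2.4603359783018486 [[-1.5, -0.7], [0.3, -0.6], [-0.3, 0.2], [-0.3, 2.4], [-0.5, 0.0], [0.2, -0.0], [1.0, 0.3], [-0.9, 0.9], [-0.2, 0.9], [0.4, 0.9]]
top front-left (array([0.46572009, 0.139571  , 0.07210501]), [array([-0.2, -0.2]), array([-0.2,  0.2])])
tab (array([0.4449256 , 0.05410467, 0.04277903]), [array([0.2, 0.1]), array([ 0.2, -0.1])])
local -0.06640438240463302 -0.0009220378151111486
[0.43250069 0.06260346 0.03973591]
```

```bash
cat >> h.py <<'E'
def plan(x,y,z,yaw=None,P=None):
    """total increments tool-frame (dx,dy,dz after spin-first at current axes) ; yaw = world deg of tool y"""
    s=manip.observe();R=np.array(s["orientation"]);t=np.array(s["tcp_pos"])
    d=np.array([x,y,z])-t
    a=np.degrees(np.arctan2(R[1,1],R[0,1])); sp=0 if yaw is None else (a-yaw+180)%360-180
    th=np.radians(a-sp); tx=np.array([-np.sin(th)*-1*-1,0,0])
    yv=np.array([np.cos(th),np.sin(th),0]);zv=np.array([0,0,-1.]);xv=np.cross(yv,zv)
    print("yaw now",a.round(2),"spin",round(sp,2),"| in current axes",(R.T@d).round(4),"| after spin axes",np.array([xv@d,yv@d,zv@d]).round(4),"| dist",np.linalg.norm(d).round(3))
E
python3 - <<'E'
from h import *
c=manip.capture("wrist");s=manip.observe();R=np.array(s["orientation"]);Rc=np.array(c["R"]);C=-Rc.T@np.array(c["t"])
print("cam axes in tool",(R.T@Rc.T).round(3).tolist(),"pos",(R.T@(C-s["tcp_pos"])).round(4))
plan(.40,.22,.23,87.6)
E
```

```text
cam axes in tool [[0.001, -0.952, -0.307], [1.0, 0.0, 0.001], [-0.001, -0.307, 0.952]] pos [ 0.0792  0.0005 -0.1425]
yaw now 70.18 spin -17.42 | in current axes [-0.3018 -0.2824  0.0013] | after spin axes [-0.2034 -0.3598  0.0013] | dist 0.413
```

>>> {"method": "step_arm", "body": {
  "increments": [
    [[0.085,0,0,0,-8.5],[0.085,0,0,0,-8.5],[0.085,-0.028,-0.04,0,-0.4],[0.085,-0.028,-0.04,0,0],[0.085,-0.028,-0.04,0,0],[0.085,-0.028,-0.04,0,0],[0.085,-0.028,-0.04,0,0],[0.085,-0.028,-0.04,0,0],[0.085,-0.028,-0.04,0,0],[0.085,-0.028,-0.04,0,0]]
  ]
}}

```text
clock: 3.0
tcp_pos: [0.4228, 0.257, 0.2317]
orientation: [[-0.999, 0.042, 0.001], [0.042, 0.999, 0.001], [-0.001, 0.001, -1.0]]
wrist_force: [-0.1, 0.6, -0.5]
width: 0.0848
finger_force: 0.0
```

>>> {"method": "step_arm", "body": {
  "increments": [
    [[0.085,0,0,0,0],[0.085,0,0,0,0]]
  ]
}}

```text
clock: 3.2
tcp_pos: [0.4225, 0.2578, 0.2314]
orientation: [[-0.999, 0.046, -0.0], [0.046, 0.999, 0.001], [0.0, 0.001, -1.0]]
wrist_force: [0.2, 0.2, 0.1]
width: 0.0855
finger_force: 0.0
```

```bash
python3 - <<'E'
from h import *
vs=[manip.capture(n) for n in["scene","side","wrist"]]
cv2.imwrite("pics/w1.png",vs[2]["frame"])
sv=[]
for c in vs:
    k=manip.trace(c,"strip")
    if k: print(k[0]["p"],k[0]["location"],k[0]["region"].sum()); sv.append((c,k[0]["region"].astype(float)))
print(fit(sv[-1:],STRIP,[.46,.245,-.3],dx=.005),fit(sv,STRIP,[.46,.245,-.3],dx=.005))
plan(.44,.056,.23,87.5)
E
```

```text
0.92 [259.6, 330.6] 339
0.71 [256.5, 206.6] 374
0.56 [308.2, 238.9] 551
(array([ 0.45802767,  0.24490436, -0.25216695]), np.float64(0.09936301199245579)) (array([ 0.45784213,  0.24518473, -0.27083568]), np.float64(0.15920366211026318))
yaw now 87.73 spin 0.23 | in current axes [-0.0269 -0.203   0.0012] | after spin axes [-0.0277 -0.2028  0.0012] | dist 0.205
```

View pics/w1.png

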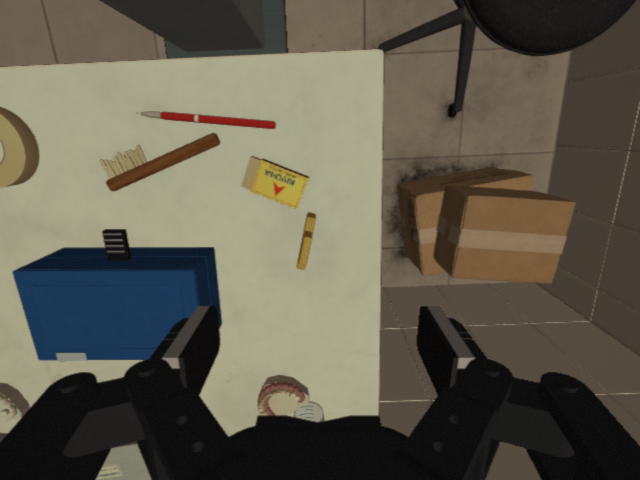

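>>> {"method": "step_arm", "body": {
  "increments": [
    [[0.06,-0.005,-0.04,0.01,0.2],[0.06,-0.005,-0.04,0.02,0],[0.06,-0.005,-0.04,0.02,0],[0.06,-0.006,-0.04,0.02,0],[0.06,-0.006,-0.043,0.02,0],[0.06,0,0,0,0],[0.06,0,0,0,0]]
  ]
}}

```text
clock: 4.2
tcp_pos: [0.4394, 0.0547, 0.1409]
orientation: [[-0.999, 0.047, -0.001], [0.047, 0.999, 0.001], [0.001, 0.0, -1.0]]
wrist_force: [-0.7, 0.4, 0.9]
width: 0.0601
finger_force: 0.0
```

```bash
python3 - <<'E'
from h import *
vs=[manip.capture(n) for n in["scene","side","wrist"]]
c=vs[2];cv2.imwrite("pics/w2.png",c["frame"])
s=manip.observe();print(s["tcp_pos"],s["wrist_force"])
p=[.512,.053,-.043]
for L in[(-.082,0,.039),(-.072,0,.0425),(-.05,.086,.072),(-.05,-.086,.072)]:
    print(L,[np.round(proj(v,W(p,[L])[0]),1) for v in vs])
plan(.440,.056,.026,87.5)
E
```

```text
[0.44044652 0.05613642 0.14207278] [-0.1230349   0.22328179  0.6454595 ]
(-0.082, 0, 0.039) [array([355. , 283.6]), array([246. , 251.2]), array([317.1, 227.9])]
(-0.072, 0, 0.0425) [array([351.5, 279.4]), array([251.1, 249.5]), array([317.1, 242.2])]
(-0.05, 0.086, 0.072) [array([305.3, 276.4]), array([260.5, 211.3]), array([444.7, 286.7])]
(-0.05, -0.086, 0.072) [array([379.4, 245.6]), array([263.2, 266.8]), array([189.4, 287. ])]
yaw now 87.51 spin 0.01 | in current axes [ 0.0006 -0.0002  0.1161] | after spin axes [ 0.0004 -0.0002  0.1161] | dist 0.116
```

View pics/w2.png

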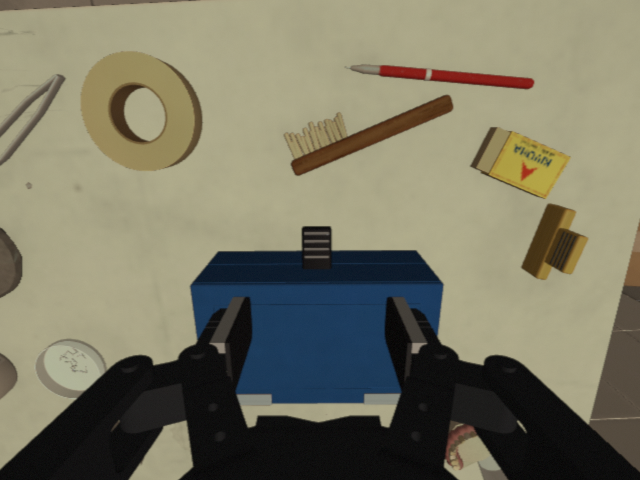

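The tab shows at column 317, rows 227–268, which matches the prediction. I'll descend and grip it.

>>> {"method": "step_arm", "body": {
  "increments": [
    [[0.05,0,0,0.03,0],[0.05,0,0,0.03,0],[0.05,0,0,0.03,0],[0.05,0,0,0.025,0],[0.04,0,0,0,0],[0.015,0,0,0,0],[0.015,0,0,0,0],[0.015,0,0,0,0],[0.015,0,0,0,0]]
  ],
  "grip_force": 30
}}

```text
clock: 5.25
tcp_pos: [0.4405, 0.0547, 0.0274]
orientation: [[-0.999, 0.045, 0.002], [0.045, 0.999, -0.0], [-0.002, -0.0, -1.0]]
wrist_force: [-0.5, -1.5, -0.9]
width: 0.0211
finger_force: 32.3
```

>>> {"method": "step_arm", "body": {
  "increments": [
    [[0.015,-0.002,0,-0.017,0],[0.015,-0.0043,0,-0.017,0],[0.015,-0.0067,0,-0.016,0],[0.015,-0.0088,0,-0.015,0],[0.015,-0.0107,0,-0.0135,0],[0.015,-0.0127,0,-0.012,0],[0.015,-0.014,0,-0.01,0],[0.015,-0.0154,0,-0.008,0],[0.015,-0.0163,0,-0.0057,0],[0.015,-0.017,0,-0.0035,0]]
  ]
}}

```text
clock: 6.25
tcp_pos: [0.547, 0.0506, 0.1443]
orientation: [[-0.999, 0.046, -0.002], [0.046, 0.999, 0.002], [0.002, 0.002, -1.0]]
wrist_force: [-1.4, 0.9, -4.9]
width: 0.0206
finger_force: 30.0
```

>>> {"method": "step_arm", "body": {
  "increments": [
    [[0.015,0,0,0,0],[0.015,0,0,0,0]]
  ]
}}

```text
clock: 6.45
tcp_pos: [0.5481, 0.0505, 0.1445]
orientation: [[-0.999, 0.046, 0.002], [0.046, 0.999, 0.002], [-0.002, 0.002, -1.0]]
wrist_force: [0.4, 3.1, -1.5]
width: 0.0213
finger_force: 32.5
```

```bash
python3 - <<'E'
from h import *
vs=[manip.capture(n) for n in["scene","side"]]
cv2.imwrite("pics/l1.png",np.hstack([cv2.resize(v["frame"][100:400,200:500],(400,400)) for v in vs]))
E
```

```text
(no output)
```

View pics/l1.png

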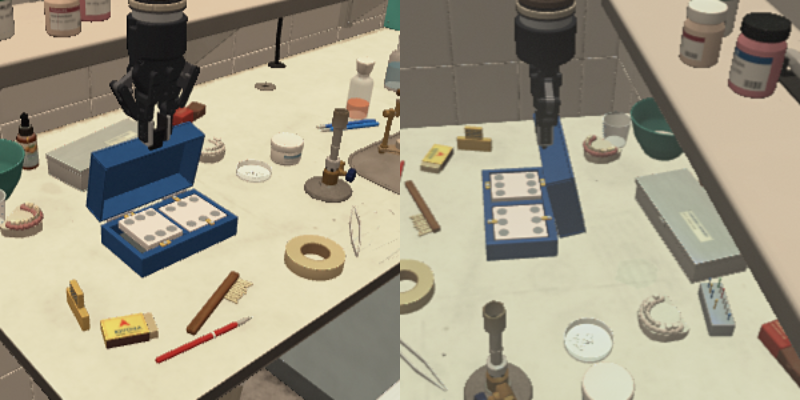

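The lid stands near 80° and is held by the tab. I'll let go so it falls back to its stop.

>>> {"method": "step_arm", "body": {
  "increments": [
    [[0.015,-0.008,0,0,0],[0.05,0,0,0,0],[0.06,0,0,0,0],[0.06,0,0,0,0],[0.06,0.02,0,-0.03,0],[0.06,0.03,0,-0.03,0],[0.06,0.04,0,-0.015,0],[0.06,0.04,0,0,0],[0.06,0,0,0,0],[0.06,0,0,0,0]]
  ]
}}

```text
clock: 7.55
tcp_pos: [0.425, 0.0551, 0.219]
orientation: [[-0.999, 0.045, 0.001], [0.045, 0.999, -0.0], [-0.001, -0.0, -1.0]]
wrist_force: [0.2, 1.5, -0.6]
width: 0.0599
finger_force: 0.0
```

```bash
python3 - <<'E'
from h import *
s=manip.observe();print(s["tcp_pos"])
vs=[manip.capture(n) for n in["scene","side","wrist"]]
o=np.zeros((600,800,3),np.uint8)
o[:300,:400]=cv2.resize(vs[0]["frame"][140:320,220:460],(400,300),interpolation=cv2.INTER_CUBIC)
o[:300,400:]=cv2.resize(vs[1]["frame"][150:330,200:440],(400,300),interpolation=cv2.INTER_CUBIC)
o[300:,:400]=cv2.resize(vs[2]["frame"],(400,300),interpolation=cv2.INTER_AREA)
for v in vs:
  for q in["tile_face","mixing_tile","wide_tile"]:
    for k in manip.trace(v,q)[:2]: print(q,round(k["p"],2),np.round(k["location"],1),k["region"].sum())
cv2.imwrite("pics/l2.png",o);cv2.imwrite("pics/l2w.png",vs[2]["frame"])
E
```

```text
[0.42500125 0.05514824 0.21897667]
tile_face 0.91 [311.1 268.6] 862
mixing_tile 0.77 [310. 273.] 866
wide_tile 0.56 [343.6 260.5] 819
tile_face 0.96 [288.9 241.3] 767
mixing_tile 0.59 [284.8 241.4] 766
wide_tile 0.68 [289.2 265.4] 994
tile_face 0.58 [354.6 292.6] 3951
mixing_tile 0.55 [351.9 289.1] 3889
wide_tile 0.77 [280.1 289.8] 4314
wide_tile 0.64 [318.8 356.3] 19357
```

View pics/l2.png

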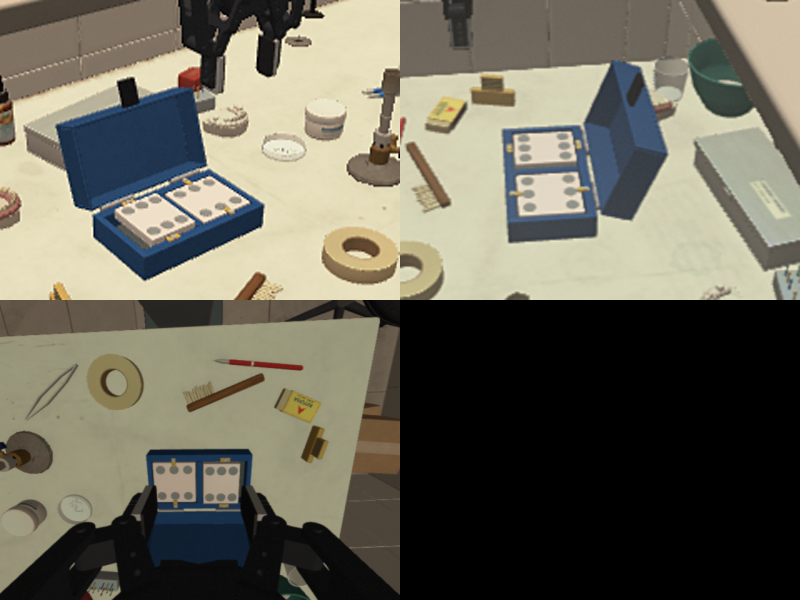

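The lid is on its stop. The raised, narrower tile is in the left bay with the gap on its left. Next is the strip.

>>> {"method": "step_arm", "body": {
  "increments": [
    [[0.05,0,0,0,6],[0.05,0,0,0,6],[0.05,0.003,0.0384,0.0158,0],[0.05,0.003,0.0384,0.0158,0],[0.05,0.003,0.0384,0.0158,0],[0.05,0.003,0.0384,0.0158,0],[0.05,0.003,0.0384,0.0158,0],[0.05,0,0,0,0],[0.05,0,0,0,0]]
  ]
}}

```text
clock: 9.05
tcp_pos: [0.459, 0.2452, 0.1392]
orientation: [[-0.968, 0.25, -0.002], [0.25, 0.968, -0.001], [0.001, -0.002, -1.0]]
wrist_force: [-0.8, -0.2, -0.4]
width: 0.0498
finger_force: 0.0
```

```bash
cat > st.py <<'E'
from h import *
c=manip.capture("wrist");cv2.imwrite("pics/s1.png",c["frame"])
k=manip.trace(c,"strip")[0];m=k["region"];print(k["p"],k["location"],m.sum())
h=cv2.cvtColor(c["frame"],cv2.COLOR_BGR2HSV)
hm=cv2.inRange(h,(12,70,30),(35,255,255)); hm[~cv2.dilate(m.astype(np.uint8),np.ones((15,15))).astype(bool)]=0
hm=cv2.morphologyEx(hm,cv2.MORPH_CLOSE,np.ones((5,5)))
q=cv2.connectedComponentsWithStats(hm);i=1+q[2][1:,4].argmax();hm=(q[1]==i)
print(hm.sum())
p0=[.458,.245,-.25]
for mm in(m,hm):
    p,e=fit([(c,mm.astype(float))],STRIP,p0,dx=.005);print(p.round(4),np.degrees(p[2]).round(1),round(e,3))
f=c["frame"].copy();s=(sil(c,p,STRIP)>.5).astype(np.uint8)
cv2.drawContours(f,cv2.findContours(s,0,2)[0],-1,(0,255,0),1);cv2.drawContours(f,cv2.findContours(hm.astype(np.uint8),0,2)[0],-1,(0,0,255),1)
u,v=np.array(k["location"],int);cv2.imwrite("pics/s1c.png",cv2.resize(f[max(0,v-75):v+75,u-100:u+100],None,fx=4,fy=4))
s=manip.observe();plan(p[0],p[1],.032,np.degrees(p[2])+90)
E
python3 st.py
```

```text
0.65 [315.1, 227.9] 946
1003
[ 0.4563  0.2452 -0.2443] -14.0 0.096
[ 0.4574  0.2454 -0.2468] -14.1 0.044
yaw now 75.37 spin -0.48 | in current axes [0.0024 0.0006 0.1082] | after spin axes [0.0024 0.0006 0.1082] | dist 0.108
```

View pics/s1c.png

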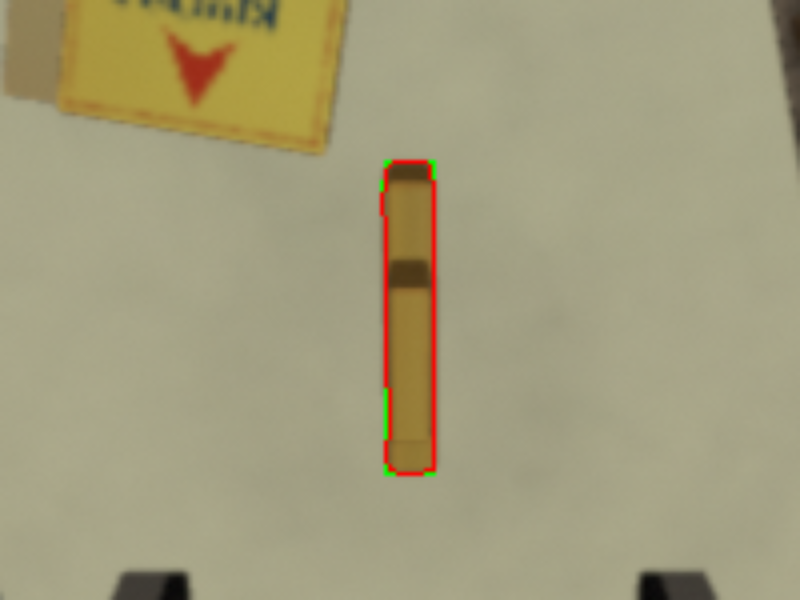

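Silhouette and fit agree. I'll descend and grip the tab.

>>> {"method": "step_arm", "body": {
  "increments": [
    [[0.04,0.002,0.0005,0.04,-0.4],[0.04,0,0,0.04,0],[0.03,0,0,0.027,0],[0.03,0,0,0,0],[0.002,0,0,0,0],[0.002,0,0,0,0],[0.002,0,0,0,0],[0.002,0,0,0,0],[0.002,0,0,0,0]]
  ],
  "grip_force": 40
}}

```text
clock: 10.05
tcp_pos: [0.4594, 0.2465, 0.0348]
orientation: [[-0.969, 0.245, 0.003], [0.245, 0.969, 0.001], [-0.003, 0.002, -1.0]]
wrist_force: [-0.5, -2.0, 6.4]
width: 0.0068
finger_force: 44.0
```

>>> {"method": "step_arm", "body": {
  "increments": [
    [[0.002,0,0,0,0]]
  ]
}}

```text
clock: 10.15
tcp_pos: [0.4594, 0.2465, 0.0348]
orientation: [[-0.969, 0.245, 0.003], [0.245, 0.969, 0.001], [-0.003, 0.002, -1.0]]
wrist_force: [-0.1, -0.6, 6.2]
width: 0.0067
finger_force: 44.0
```

>>> {"method": "step_arm", "body": {
  "increments": [
    [[0.002,0,0,-0.03,0],[0.002,0,0,-0.03,-5.8],[0.002,0,0,-0.03,-5.9],[0.002,-0.015,-0.03,0,0],[0.002,-0.015,-0.03,0,0],[0.002,-0.015,-0.03,0,0],[0.002,-0.016,-0.029,0,0],[0.002,0,0,0,0],[0.002,0,0,0,0],[0.002,0,0,0,0]]
  ]
}}

```text
clock: 11.15
tcp_pos: [0.5128, 0.1249, 0.1228]
orientation: [[-0.999, 0.044, -0.001], [0.044, 0.999, 0.0], [0.001, 0.0, -1.0]]
wrist_force: [-0.7, -0.2, -0.8]
width: 0.0064
finger_force: 43.1
```

```bash
python3 - <<'E'
from h import *
s=manip.observe();print(s["tcp_pos"],s["wrist_force"],np.round(s["orientation"],3))
c=manip.capture("wrist");cv2.imwrite("pics/p1.png",c["frame"]);np.save("p1.npy",dict(c),allow_pickle=True)
f=c["frame"].copy()
for k in manip.trace(c,"strip")[:1]:
    m=k["region"].astype(np.uint8);print(k["p"],k["location"],m.sum())
p=[.512,.053,-.0429]
for z,col,rs in((.034,(0,255,0),[(-.038,.005,.038,.078)]),(.034,(0,255,0),[(-.05,-.086,.05,.086)]),(.040,(0,0,255),[(-.0365,.006,.0365,.0655)])):
    for a,b,d,e in rs:
        q=np.array([proj(c,X) for X in W(p,[(a,b,z),(d,b,z),(d,e,z),(a,e,z)])]);print(q.round(1).tolist())
        cv2.polylines(f,[(q*16).astype(np.int32)],True,col,1,cv2.LINE_AA,4)
cv2.imwrite("pics/p1c.png",cv2.resize(f[120:420,150:490],None,fx=2.3,fy=2,interpolation=cv2.INTER_CUBIC)[:600])
E
```

```text
[0.51282716 0.12486517 0.12278643] [-0.72817572 -0.24687276 -0.80543127] [[-0.999  0.044 -0.001]
 [ 0.044  0.999  0.   ]
 [ 0.001  0.    -1.   ]]
0.69 [316.6, 279.4] 2233
[[217.8, 197.4], [226.9, 298.9], [325.2, 298.8], [326.0, 197.4]]
[[79.0, 179.5], [107.2, 313.3], [335.8, 313.2], [338.1, 179.5]]
[[217.0, 201.3], [226.0, 300.9], [308.2, 300.8], [307.2, 201.3]]
```

View pics/p1c.png

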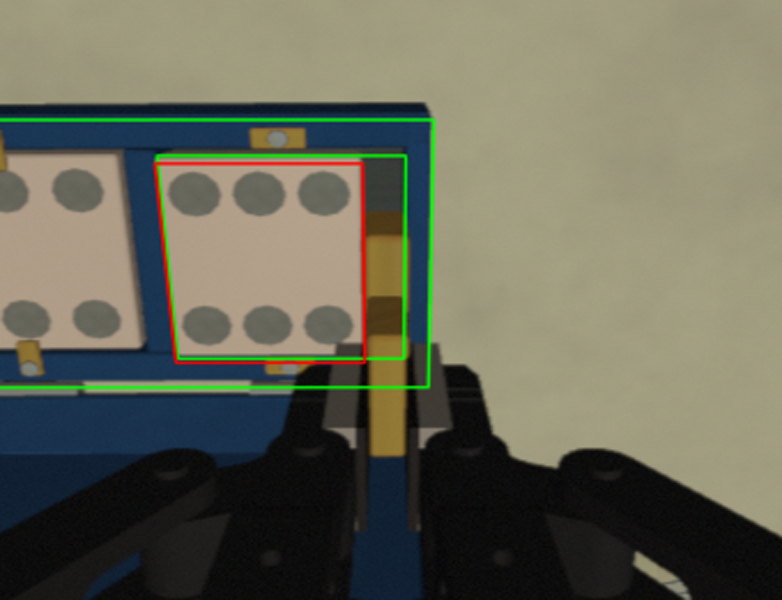

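The overlays of bay and tile match the picture: tile edge at crop column 363, bay wall at 405. Now I'll check the strip in the hand against the gap.

```bash
python3 - <<'E'
from h import *
c=np.load("p1.npy",allow_pickle=True).item();f=c["frame"]
s=manip.observe();t=np.array(s["tcp_pos"]);print(t)
h=cv2.cvtColor(f,cv2.COLOR_BGR2HSV);m=cv2.inRange(h,(10,90,40),(35,255,255))
for r in(230,236,243,252,258,262,275,295):
    x=np.where(m[r,300:340])[0]+300; print(r,x.min() if len(x) else 0,x.max() if len(x) else 0, f[r,305:332].astype(int).sum(1).tolist())
for L in[(-.03,0,.024),(-.015,0,.024),(-.015,0,.046),(-.03,0,.002),(.015,0,.046)]:
    print(L,np.round([proj(c,W([t[0],t[1],-.0437],[(L[0],L[1]+e,L[2]+t[2]-.0345)])[0]) for e in(-.005,-.004,0,.004,.005)],1).tolist())
for r in(200,205,210,215,220): print(r,f[r,300:336].tolist()[::2])
E
```

```text
[0.51283492 0.12521912 0.12282617]
230 308 325 [469, 424, 312, 175, 152, 154, 159, 158, 156, 156, 156, 160, 153, 155, 156, 159, 161, 157, 161, 166, 165, 166, 167, 170, 170, 167, 173]
236 308 326 [467, 408, 279, 173, 159, 163, 166, 165, 167, 168, 162, 165, 163, 160, 160, 159, 156, 154, 154, 154, 161, 166, 175, 172, 171, 164, 170]
243 307 327 [464, 385, 268, 241, 272, 301, 317, 317, 316, 313, 306, 306, 304, 302, 302, 309, 310, 315, 317, 315, 304, 297, 249, 200, 171, 167, 168]
252 307 327 [469, 414, 303, 239, 269, 297, 312, 315, 311, 311, 307, 305, 302, 301, 304, 308, 312, 312, 317, 314, 306, 291, 249, 198, 171, 169, 168]
258 307 327 [467, 412, 302, 237, 263, 294, 311, 313, 310, 308, 307, 307, 304, 302, 306, 304, 309, 313, 314, 312, 308, 293, 249, 191, 170, 167, 165]
262 307 327 [467, 414, 301, 232, 265, 294, 312, 313, 313, 311, 304, 306, 306, 304, 305, 307, 310, 317, 313, 317, 305, 292, 247, 188, 169, 168, 170]
275 308 327 [473, 453, 347, 216, 184, 159, 157, 161, 159, 159, 161, 156, 158, 153, 153, 153, 150, 152, 152, 151, 163, 221, 224, 178, 166, 161, 164]
295 308 328 [167, 153, 102, 1
[... 1257 characters left out ...]
, 60, 56], [55, 61, 57], [55, 61, 56], [55, 60, 56], [56, 61, 56], [56, 60, 57], [52, 55, 50], [60, 38, 19], [86, 56, 27], [88, 56, 27], [90, 56, 26], [92, 55, 25]]
215 [[92, 103, 103], [128, 147, 161], [139, 161, 180], [114, 131, 146], [60, 66, 65], [54, 60, 56], [55, 60, 55], [55, 60, 56], [55, 61, 57], [56, 60, 57], [56, 61, 55], [55, 60, 56], [53, 54, 49], [61, 41, 22], [85, 56, 27], [86, 55, 25], [91, 57, 29], [92, 56, 26]]
220 [[96, 106, 107], [134, 154, 170], [139, 160, 180], [119, 138, 154], [61, 68, 69], [54, 59, 55], [52, 59, 54], [55, 60, 56], [54, 58, 55], [54, 58, 54], [54, 60, 55], [54, 59, 55], [52, 53, 49], [61, 41, 22], [84, 55, 27], [87, 56, 27], [89, 56, 26], [92, 56, 25]]
```

>>> {"method": "step_arm", "body": {
  "increments": [
    [[0.002,0,-0.0006,0.02,0],[0.002,0,0,0.02,0],[0.002,0,0,0.008,0],[0.002,0,0,0,0],[0.002,0,0,0,0]]
  ]
}}

```text
clock: 11.75
tcp_pos: [0.5137, 0.1242, 0.0753]
orientation: [[-0.999, 0.043, 0.0], [0.043, 0.999, 0.0], [-0.0, 0.0, -1.0]]
wrist_force: [-0.0, -0.5, 0.1]
width: 0.0067
finger_force: 43.0
```

>>> {"method": "step_arm", "body": {
  "increments": [
    [[0.002,0,0,0.004,0],[0.002,0,0,0.004,0],[0.002,0,0,0.004,0],[0.002,0,0,0,0]]
  ]
}}

```text
clock: 12.15
tcp_pos: [0.513, 0.1236, 0.0624]
orientation: [[-0.999, 0.044, -0.001], [0.044, 0.999, -0.0], [0.001, -0.0, -1.0]]
wrist_force: [0.6, -0.9, -1.5]
width: 0.0065
finger_force: 43.1
```

>>> {"method": "step_arm", "body": {
  "increments": [
    [[0.002,0,0.0003,0.004,0],[0.002,0,0,0.004,0],[0.002,0,0,0.003,0],[0.002,0,0,0,0]]
  ]
}}

```text
clock: 12.55
tcp_pos: [0.5129, 0.1239, 0.0513]
orientation: [[-0.999, 0.044, -0.001], [0.044, 0.999, -0.0], [0.001, -0.0, -1.0]]
wrist_force: [0.7, 0.5, 0.1]
width: 0.0065
finger_force: 43.1
```

>>> {"method": "step_arm", "body": {
  "increments": [
    [[0.002,0,0,0.002,0],[0.002,0,0,0.002,0],[0.002,0,0,0,0]]
  ]
}}

```text
clock: 12.85
tcp_pos: [0.5138, 0.1241, 0.0489]
orientation: [[-0.999, 0.044, -0.0], [0.044, 0.999, -0.0], [0.0, -0.0, -1.0]]
wrist_force: [-1.9, 0.5, 5.2]
width: 0.007
finger_force: 43.8
```

>>> {"method": "step_arm", "body": {
  "increments": [
    [[0.012,0,0,-0.001,0],[0.02,0,0,0,0],[0.03,0,0,0,0],[0.03,0,0,-0.02,0],[0.03,0,0,-0.03,0],[0.03,0,0,-0.03,0],[0.03,0,0,0,0],[0.03,0,0,0,0]]
  ],
  "grip_force": 20
}}

```text
clock: 13.65
tcp_pos: [0.5141, 0.1241, 0.1296]
orientation: [[-0.999, 0.044, 0.002], [0.044, 0.999, 0.0], [-0.002, 0.0, -1.0]]
wrist_force: [0.7, -0.1, -0.4]
width: 0.03
finger_force: 0.0
```

```bash
python3 - <<'E'
from h import *
s=manip.observe();print(s["tcp_pos"],s["clock"])
c=manip.capture("wrist");f=c["frame"].copy()
P0=np.array([.512,.053-.0003,-.0429]);ctr=W(P0,[(0,.07175,0)])[0]
vs=[c,manip.capture("scene"),manip.capture("side")]
for v in vs:
    h=cv2.cvtColor(v["frame"],cv2.COLOR_BGR2HSV)
    k=manip.trace(v,"strip")
    if k:print(k[0]["p"],np.round(k[0]["location"],1),k[0]["region"].sum())
    k=manip.trace(v,"tile_face")
    if k:print("tile",k[0]["p"],np.round(k[0]["location"],1),k[0]["region"].sum())
ps=[ctr[0]-.002,ctr[1],P0[2]]
for (lx,z,d) in((.03,.038,.005),(.015,.060,.004)):
    q=np.array([proj(c,X) for X in W(ps,[(-lx,-d,z),(lx,-d,z),(lx,d,z),(-lx,d,z)])]);cv2.polylines(f,[(q*16).astype(np.int32)],True,(0,255,0),1,cv2.LINE_AA,4)
q=np.array([proj(c,X) for X in W(P0,[(a,b,.04) for a,b in((-.0365,.006),(.0365,.006),(.0365,.0655),(-.0365,.0655))])]);cv2.polylines(f,[(q*16).astype(np.int32)],True,(0,0,255),1,cv2.LINE_AA,4)
o=cv2.resize(f[150:350,200:400],None,fx=3,fy=3,interpolation=cv2.INTER_CUBIC)
o=np.hstack([o,np.vstack([cv2.resize(vs[1]["frame"][225:315,275:335],(200,300)),cv2.resize(vs[2]["frame"][200:290,250:310],(200,300))])])
cv2.imwrite("pics/q1.png",o)
E
```

```text
[0.51405771 0.12406379 0.12960235] 13.65
0.6 [317.5 237.8] 1178
tile 0.63 [268.6 237.4] 8419
0.59 [299.6 274.7] 249
tile 0.64 [314.4 267.6] 712
0.69 [285.2 223.7] 169
tile 0.56 [288.4 240.1] 790
```

View pics/q1.png

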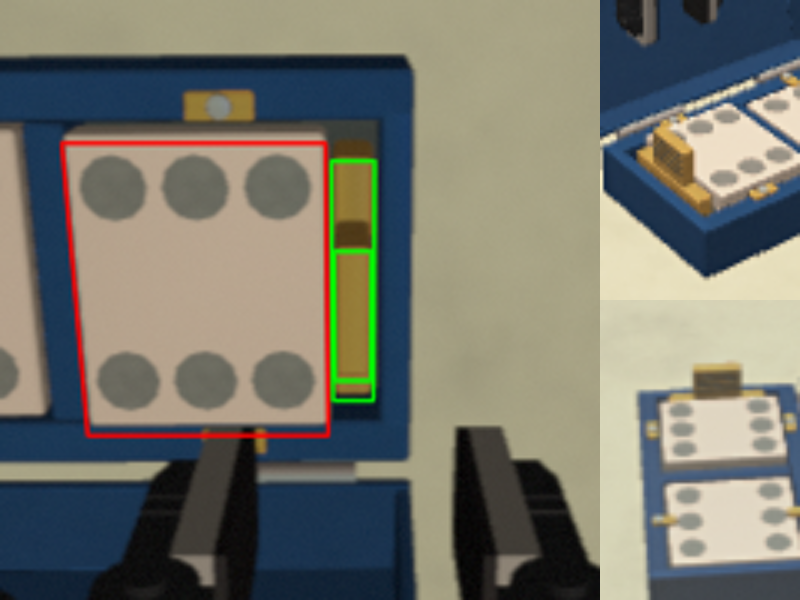

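The strip stands square in the gap, matching the green outline. Its floor contact came 14 mm above the bench-grip height. For pressing I'll turn the shut fingers 90° so the linkages clear the strip's tab.

>>> {"method": "step_arm", "body": {
  "increments": [
    [[0.0,0,0,0,8.2],[0.0,0,0,0,8.2],[0.0,0,0,0,8.2],[0.0,0,0,0,8.2],[0.0,0,0,0,8.2],[0.0,0,0,0,8.2],[0.0,0,0,0,8.2],[0.0,0,0,0,8.2],[0.0,0,0,0,8.2],[0.0,0,0,0,8.2]]
  ]
}}

```text
clock: 15.1
tcp_pos: [0.5134, 0.124, 0.1288]
orientation: [[-0.09, 0.996, -0.0], [0.996, 0.09, -0.0], [-0.0, -0.0, -1.0]]
wrist_force: [-0.8, 0.4, 1.0]
width: -0.0001
finger_force: 0.0
```

>>> {"method": "step_arm", "body": {
  "increments": [
    [[0.0,0,0,0,8],[0.0,-0.016,-0.002,0.01,0],[0.0,-0.017,-0.001,0.01,0],[0.0,0,0,0.01,0],[0.0,0,0,0,0],[0.0,0,0,0,0]]
  ]
}}

```text
clock: 15.7
tcp_pos: [0.5087, 0.091, 0.0984]
orientation: [[0.043, 0.999, -0.001], [0.999, -0.043, 0.0], [0.0, -0.001, -1.0]]
wrist_force: [0.7, 0.3, -0.2]
width: -0.0
finger_force: 0.0
```

```bash
python3 - <<'E'
from h import *
plan(.5096,.0909,.05,-2.46)
vs=[manip.capture(n) for n in["wrist","side","scene"]]
o=np.hstack([cv2.resize(vs[0]["frame"],(480,360)),np.vstack([cv2.resize(vs[1]["frame"][180:300,240:348],(320,300)),cv2.resize(vs[2]["frame"][200:320,260:368],(320,300))])[:360*1] if 0 else cv2.resize(vs[1]["frame"][150:300,230:363],(320,360))])
cv2.imwrite("pics/t1.png",o)
E
```

```text
yaw now -2.47 spin -0.01 | in current axes [-0.0001  0.0009  0.0484] | after spin axes [-0.0001  0.0009  0.0484] | dist 0.048
```

View pics/t1.png

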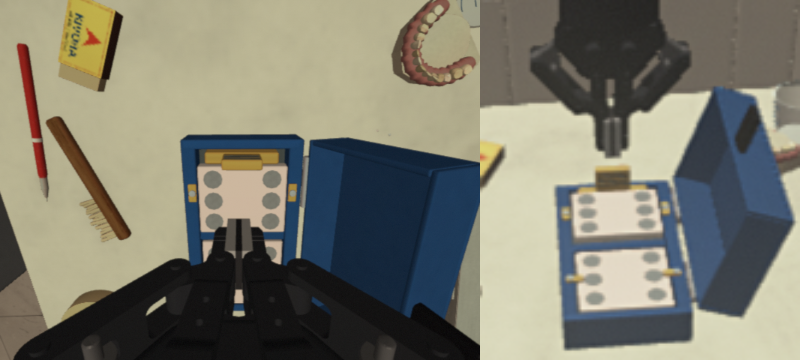

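Clear all round, and the strip is upright. I'll descend to just above the tile.

>>> {"method": "step_arm", "body": {
  "increments": [
    [[0.0,0,0.001,0.02,0],[0.0,0,0,0.02,0],[0.0,0,0,0.01,0],[0.0,0,0,0.003,0],[0.0,0,0,0.002,0],[0.0,0,0,0,0]]
  ],
  "grip_force": 20
}}

```text
clock: 16.45
tcp_pos: [0.5107, 0.0913, 0.0445]
orientation: [[0.044, 0.999, 0.001], [0.999, -0.044, 0.0], [0.0, 0.001, -1.0]]
wrist_force: [0.8, 0.2, -0.4]
width: -0.0007
finger_force: 0.0
```

>>> {"method": "step_arm", "body": {
  "increments": [
    [[0.0,0,0,0.001,0],[0.0,0,0,0.001,0],[0.0,0,0,0.001,0],[0.0,0,0,0.001,0],[0.0,0,0,0,0]]
  ]
}}

```text
clock: 16.95
tcp_pos: [0.5102, 0.0911, 0.04]
orientation: [[0.044, 0.999, 0.0], [0.999, -0.044, 0.0], [0.0, 0.0, -1.0]]
wrist_force: [0.3, -0.6, 1.4]
width: -0.0001
finger_force: 0.5
```

Contact comes at about z = 0.040, as expected. I'll press on gently.

>>> {"method": "step_arm", "body": {
  "increments": [
    [[0.0,0,0,0.001,0],[0.0,0,0,0.001,0],[0.0,0,0,0.001,0],[0.0,0,0,0.001,0],[0.0,0,0,0,0],[0.0,0,0,0,0]]
  ]
}}

```text
clock: 17.55
tcp_pos: [0.5103, 0.0911, 0.0362]
orientation: [[0.044, 0.999, 0.0], [0.999, -0.044, -0.0], [-0.0, 0.0, -1.0]]
wrist_force: [-0.8, -1.1, 4.7]
width: -0.0
finger_force: 2.4
```

>>> {"method": "step_arm", "body": {
  "increments": [
    [[0.0,0,0,0.001,0],[0.0,0,0,0.001,0],[0.0,0,0,0,0],[0.0,0,0,0,0]]
  ]
}}

```text
clock: 17.95
tcp_pos: [0.5103, 0.0911, 0.0343]
orientation: [[0.044, 0.999, 0.0], [0.999, -0.044, -0.0], [-0.0, 0.0, -1.0]]
wrist_force: [-1.9, 0.0, 5.0]
width: 0.0001
finger_force: 3.1
```

>>> {"method": "step_arm", "body": {
  "increments": [
    [[0.0,0,0,0.0007,0],[0.0,0,0,0,0],[0.0,0,0,0,0]]
  ]
}}

```text
clock: 18.25
tcp_pos: [0.5102, 0.0911, 0.0337]
orientation: [[0.044, 0.999, 0.0], [0.999, -0.044, -0.0], [-0.0, 0.0, -1.0]]
wrist_force: [-1.6, -0.1, 6.8]
width: 0.0002
finger_force: 3.4
```

>>> {"method": "step_arm", "body": {
  "increments": [
    [[0.0,0,0,0.0005,0],[0.0,0,0,0,0],[0.0,0,0,0,0]]
  ]
}}

```text
clock: 18.55
tcp_pos: [0.5103, 0.0912, 0.0336]
orientation: [[0.044, 0.999, 0.0], [0.999, -0.044, -0.0], [-0.0, 0.0, -1.0]]
wrist_force: [-3.6, -0.5, 9.3]
width: -0.0003
finger_force: 4.5
```

>>> {"method": "step_arm", "body": {
  "increments": [
    [[0.0,0,0,0.0,0],[0.0,0,0,0,0]]
  ]
}}

```text
clock: 18.75
tcp_pos: [0.5103, 0.0911, 0.0335]
orientation: [[0.044, 0.999, 0.0], [0.999, -0.044, -0.0], [-0.0, 0.0, -1.0]]
wrist_force: [-2.6, -1.4, 9.6]
width: -0.0003
finger_force: 4.5
```

I've used all ten picture views, so the last check is numeric.

```bash
python3 - <<'E'
from h import *
o=[]
for n in["scene","side"]:
    v=manip.capture(n)
    for q in["strip","palette_lid","cast_pink","petri_dish"]:
        k=manip.trace(v,q)
        if k:print(n,q,round(k[0]["p"],2),np.round(k[0]["location"],1),k[0]["region"].sum())
    k=manip.trace(v,"strip")
    if k:o.append((v,k[0]["location"]))
if len(o)==2:print(tri(o))
s=manip.observe();print(s["clock"],s["wrist_force"],s["ft_torque"],s["tcp_pos"])
E
```

```text
scene strip 0.79 [297.4 275. ] 291
scene palette_lid 0.55 [280.9 235.2] 2290
scene cast_pink 0.83 [217.  265.1] 648
scene petri_dish 0.87 [389.5 227.6] 360
side strip 0.59 [275.7 231.6] 88
side palette_lid 0.72 [334.9 235.4] 3168
side cast_pink 0.7 [356.4 212.3] 173
side petri_dish 0.66 [343.8 353.1] 1066
(array([0.50114536, 0.12208344, 0.0393482 ]), [array([4.1, 3.6]), array([ 3.3, -3.4])])
19.35 [-2.68005207  0.24403827  8.85630005] [-0.10877559  0.41800318 -0.02639082] [0.51027386 0.09113816 0.03355381]
```

```bash
python3 -c "
from rig import manip
print(manip.sign_off())"
```

```text
the job is handed in; nothing more can be done
None
```

The lid is open on its stop, the brass strip stands let go in the gap on the bay floor, and the narrower tile (left bay) is held pressed flush at about 9 N; I handed the job in at about 19 s, but no verdict came back.

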